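# Close the tripod's telescopic legs

### The arm

A 6-joint arm with a two-finger parallel gripper is mounted at the origin on the work surface. World frame = base frame: x ahead of the robot, y to its left, z up, the work surface at z = 0. Lengths are in m, angles in degrees, forces in N, time in s.
With the tool pointing down it reaches from about 0.25 to 0.725 m from the base axis. Payload 9.7 kg.
Tool frame: the origin (TCP) lies where the fingers leave the gripper's body, on its centre line; the fingertips stand 73 mm ahead of it and the grasp point (between the pads) lies 54 mm ahead of it; y points along the fingers, x is the direction in which the jaws open and shut, and the axes are right-handed (so a half turn about y gives the same grasp; the last joint's range is limited). The gripper opens to 85 mm and grips with 20 to 120 N. Pads are 22 mm wide; open, the fingers measure 114 mm over their backs; the gripper's body (76 mm by 85 mm) begins 54 mm behind the grasp point. The pads swing forward as they close: fully open they stand 13 mm farther back than shut.
Start: joints at [72.307, 4.979, 10.078, 95.1, 0, 90], TCP at [0.167, 0.524, 0.304] pointing down, gripper open.
Joint ranges: [-179.16, 179.16], [-48.56, 103.87], [-65.8, 70.77], [-126.05, 130.52], [-82.76, 87.17], [-180, 180]. Speed limits (degrees/s): [127.2, 127.2, 147.25, 180, 180, 180].

### API

Orientations are given as [roll, pitch, yaw] about the fixed x, y, z axes, in that order (R = Rz(yaw) Ry(pitch) Rx(roll)).
In Python, from workcell import sensors, imaging, bot, models gives the robot as it stands.
- The arm moves only by the tool arm_command, never from a script. Its argument "rows" is one flat list of numbers, 7 for each row, row after row: the shift along the tool's x, y, z in cm, then the turn, a rotation vector about the tool's x, y, z in degrees, then the gripper's target within -1 to 1 (fully open at 1, half-way at 0, shut at -1). A call has 1 to 12 rows; each row is the pose to reach, as a shift and turn from the pose commanded when the call began, along the tool's axes at that moment; what a row does not reach only later rows make up. A row lasts 1/12 s, in which the tool goes at most 41.7 mm and 7.16 degrees, less where a joint would pass 70% of its speed; a pose out of reach is approached as far as the arm can. A call with a gripper value outside its range is refused whole. The fingers move at their own pace and stop on an object; "force" is the grip in N (left out, the last holds). Time passes only in rows, so rows that repeat a pose let the fingers close. It gives the time, the measured TCP pose, the force and the opening at its end, in the units of the state.
- sensors.get_obs(): the state, without advancing time (a new reading comes with each control period).
- imaging.camera(name): name is "side" or "top" or "wrist"; returns a dict with "pixels" (384x512x3 uint8, blue, green, red), "z_map" (384x512 float32, m along the optical axis (not along the pixel's ray), 0 where there is no reading), "camera_matrix" (3x3 intrinsics, pixels), "world_from_camera" (4x4, takes a point from camera to world coordinates). Camera axes: x right, y up, looking along -z (the intrinsics and any distortion apply to the point x, -y, -z); pixel columns grow to the right and rows downward; lengths in m; the calibration is good to about 2 mm. A picture is of the moment at which its call begins.
- bot.job_done(): hands the job in, once; it reports no verdict.
Trained networks look in the newest picture that a camera, given by its name, has taken for a name from the list of things; names that differ only in an ending like _2 or _b are one class to them, and where a whole thing is asked for, a point or a joint stands for the part that bears it (a point fixed in the world has none). Each returns a list of dicts, best first, with "conf" (0 to 1); they miss things now and then, are a little off and sometimes report something else, mostly with a low value. They report only what shows in the picture. A call takes as long as a camera call.
- models.search_frame(thing, camera): "extent" ([centre column, centre row, width, height] in pixels, round what is visible of it).
- models.spot_point(thing, camera): "location" ([column, row] in pixels: a listed point, or the origin of a listed thing).
The state is a dict: "time": time; "q": joint angles; "qd": joint speeds; "joint_efforts": joint torques, N m; "ee_pos": TCP position; "tcp_rot": TCP orientation; "wrist_force": force on the tool from outside, world axes, zero at the start; "torque": the same for the moment, N m; "opening": finger opening in m.
Only numpy, scipy, OpenCV 4.12 (cv2) and the standard library are available. Lean on these libraries where they do the work, as an engineer would, in place of code of your own. Each camera call takes 0.05 s, during which the arm holds its last target.

### The job

Pack up the small upside-down tripod: push both drawn-out telescopic legs fully home, on each leg the thin inner tube first and then the middle tube. Leave the things lying about where they are.

Things in the scene. Friction and masses are not known exactly. Their poses are not given: they have to be found in the camera images.
- tripod: Small aluminium tripod standing upside down, fixed in a dark cast clamp (round base 130 mm across) that does not move. Origin: centre of the clamp's underside on the table; z up. Its three legs rise outward at 32 degrees from vertical: leg a towards 120 degrees from its +x axis (anticlockwise from above), leg b towards -120, leg c along +x. Leg c is closed already and fixed so.
- leg_root (a point): On the tripod's upright axis, 60 mm up: the height where the legs start, each 20 mm out from this axis. Each outer tube is 30 mm thick with a 38 mm black collar and ends 120 mm along the leg from the leg's start; the end face of a fully closed leg's foot is 166 mm along the leg from there.
- plate (a point): Top centre of the flat metal star plate on a 22 mm column in the middle of the tripod: three arms 36 mm wide reach 110 mm out from the centre, one over each leg; 12 mm thick, top 327 mm above the table, a 32 mm boss 8 mm high on it. Its arms reach over the closed feet, so a gripper held upright has no room there: come in along the leg.
- foot_a (a point): Centre of the flat outer end face of the black rubber foot of leg a (the one on the tripod's +y side and -x side). The foot is a cylinder 34 mm across and 28 mm long with small rounded rims, on the end of the 16 mm inner tube. The point's z axis points outward along the leg (32 degrees from vertical); pushing the foot along -z slides the leg in.
- collar_a (a point): Centre of the top face of the black collar (32 mm across, 18 mm long) at the upper end of the 24 mm middle tube of leg a; z axis outward along the leg. The foot's underside lies on this face when the inner tube is home.
- inner_a (a joint): How far the inner tube of leg a stands out of the middle tube, m: 0 = fully home, stops at 0 and at 0.075. Slides stiffly and stays where left: about 4 N along the leg, a little more when pushed fast.
- mid_a (a joint): How far the middle tube of leg a stands out of the outer tube, m: 0 = fully home (its collar's underside on the outer tube's collar), stops at 0 and at 0.08. Stiffer: about 10 N along the leg, and roughly 1 N more for each 40 mm/s; so a push on the foot moves the inner tube first and the middle tube only after.
- foot_b (a point): Centre of the flat outer end face of the black rubber foot of leg b (the one on the tripod's -y side and -x side). The foot is a cylinder 34 mm across and 28 mm long with small rounded rims, on the end of the 16 mm inner tube. The point's z axis points outward along the leg (32 degrees from vertical); pushing the foot along -z slides the leg in.
- collar_b (a point): Centre of the top face of the black collar (32 mm across, 18 mm long) at the upper end of the 24 mm middle tube of leg b; z axis outward along the leg. The foot's underside lies on this face when the inner tube is home.
- inner_b (a joint): How far the inner tube of leg b stands out of the middle tube, m: 0 = fully home, stops at 0 and at 0.075. Slides stiffly and stays where left: about 4 N along the leg, a little more when pushed fast.
- mid_b (a joint): How far the middle tube of leg b stands out of the outer tube, m: 0 = fully home (its collar's underside on the outer tube's collar), stops at 0 and at 0.08. Stiffer: about 10 N along the leg, and roughly 1 N more for each 40 mm/s; so a push on the foot moves the inner tube first and the middle tube only after.
- tape: Bystander: roll of masking tape lying flat, 96 mm across, 25 mm high, between legs a and b. Origin: centre of underside.
- screwdriver: Bystander: screwdriver lying on the table between legs a and c. Origin: on its long axis.
- jar: Bystander: small jar, 60 mm across, 65 mm high, between legs b and c. Origin: centre of underside.
- paint_tray: Bystander: black paint tray, 270 x 300 x 65 mm, at the right side. Origin: centre of underside.
- drill: Bystander: cordless drill standing on its battery, about 210 mm high, at the left side. Origin: centre of underside.
- spray_can: Bystander: spray can, 66 mm across, 190 mm high, at the left side, beyond the drill. Origin: centre of underside.
- tape_big: Bystander: wide roll of tape lying flat, 120 mm across, 48 mm high, at the right, near the robot. Origin: centre of underside.
- putty_knife: Bystander: putty knife lying at the left, near the robot.

How it is judged:
By the outcome, as a careful person would: the job done as asked, in the order asked, and still so for the second after the job is handed in, with the robot touching nothing.
It also fails if it takes over 48 s, if anything falls off the work surface, if the arm or the gripper's body presses on something with over 40 N, if the wrist force passes 120 N, or if a joint passes its speed limit or range.

## Working session

There is one attempt and no reset: what is moved stays moved. The work goes in short steps, Python scripts to look and compute and a tool call to move; the robot and the scene stay as the last step left them, time stands still between calls to the robot, and variables do not carry over. Pictures are saved under pics/ and viewed, and the job is handed in when it is done.

Besides the shell and the picture viewer there is one more tool, called after "Request:" as name(argument=value, ...), one argument or row to a line, values as JSON. arm_command: Moves the arm, as the interface text tells. Its arguments: {"type":"object","properties":{"rows":{"type":"array","items":{"type":"number"}},"force":{"type":"number"}},"required":["rows"]}

```bash
ls; mkdir -p pics
cat > h.py <<'E'
import numpy as np, cv2
from workcell import sensors, imaging, bot, models
from scipy.spatial.transform import Rotation as R
def shot(cam,fn):
    c=imaging.camera(cam); cv2.imwrite('pics/'+fn,c['pixels']); return c
def pt(c,uv,z=None):
    K=c['camera_matrix'];u,v=uv
    if z is None: z=c['z_map'][int(round(v)),int(round(u))]
    p=np.array([(u-K[0,2])/K[0,0]*z,-(v-K[1,2])/K[1,1]*z,-z,1])
    return (c['world_from_camera']@p)[:3]
E
python3 - <<'E'
from h import *
np.set_printoptions(precision=4,suppress=True)
o=sensors.get_obs();print(o)
for cam in('side','top'):
    c=shot(cam,cam+'0.png');print(cam,c['camera_matrix'],c['world_from_camera'])
    for t in('foot_a','collar_a','plate','tripod','leg_root'):
        try:
            for d in models.spot_point(t,cam)[:4]: print(t,np.round(d['location'],1),round(d['conf'],2),pt(c,d['location']))
        except Exception as e: print(t,e)
E
```

```text
pics
{'time': 0.0, 'q': array([72.3077,  5.0094, 10.0362, 95.1001,  0.0002, 90.0014]), 'qd': array([-0.0246,  0.0642, -0.0298, -0.0653, -0.0485, -0.0152]), 'joint_efforts': array([ -0.0002, -52.0385,  46.481 ,   0.016 ,  -0.    ,  -0.    ]), 'ee_pos': array([0.1671, 0.5239, 0.3032]), 'tcp_rot': array([-89.9998,   0.0732,  72.3063]), 'wrist_force': array([ 0.4212, -0.0571, -0.3432]), 'torque': array([ 0.0138, -0.0165, -0.0434]), 'opening': 0.085228370359862}
side [[347.8595   0.     257.3674]
 [  0.     347.8595 192.4107]
 [  0.       0.       1.    ]] [[ 0.9978  0.0336 -0.0575  0.471 ]
 [-0.0653  0.6646 -0.7443 -1.0793]
 [ 0.0132  0.7464  0.6653  1.1664]
 [ 0.      0.      0.      1.    ]]
foot_a [275.5 218.7] 0.47 [ 0.6006 -0.2425  0.2928]
foot_a [249.5 169.7] 0.45 [0.5232 0.0305 0.2989]
collar_a [253.7 185.6] 0.56 [ 0.5388 -0.0009  0.2404]
collar_a [276.9 219.4] 0.56 [ 0.6058 -0.242   0.2884]
plate [282.5 184.2] 0.87 [ 0.6403 -0.0985  0.3265]
tripod [273.  236.3] 0.97 [ 0.6148 -0.1156  0.0541]
tripod [277.7 219.3] 0.6 [ 0.6085 -0.2422  0.289 ]
leg_root [276.2 226.2] 0.57 [ 0.6118 -0.1997  0.2075]
top [[399.3224   0.     250.4631]
 [  0.     399.3224 190.0496]
 [  0.       0.       1.    ]] [[ 0.0254  0.9968 -0.0761  0.4528]
 [-0.9994  0.0271  0.0213  0.0263]
 [ 0.0233  0.0755  0.9969  1.5918]
 [ 0.      0.      0.      1.    ]]
foot_a [236.  202.1] 0.55 [0.5114 0.0446 0.2931]
foot_a [146. 236.] 0.48 [0.3824 0.3955 0.0158]
foot_a [272.7 163.9] 0.21 [ 0.6334 -0.0688  0.3392]
collar_a [306.7 175.4] 0.72 [ 0.6107 -0.1924  0.2461]
collar_a [248.  195.1] 0.62 [0.5387 0.0053 0.2397]
plate [274.5 161.4] 0.85 [ 0.6423 -0.0747  0.3342]
plate [238.5 199.6] 0.58 [0.5196 0.0366 0.2959]
tripod [265.9 172.8] 0.96 [ 0.6057 -0.0485  0.3288]
leg_root [266.3 171.6] 0.87 [ 0.6094 -0.0496  0.3305]
```

Run:
```python
import cv2
a=cv2.imread('pics/side0.png');b=cv2.imread('pics/top0.png')
cv2.imwrite('pics/side0c.png',cv2.resize(a[100:300,150:400],None,fx=3,fy=3,interpolation=2))
cv2.imwrite('pics/top0c.png',cv2.resize(b[100:300,150:400],None,fx=3,fy=3,interpolation=2))
```

```text
(no output)
```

View pics/side0.png

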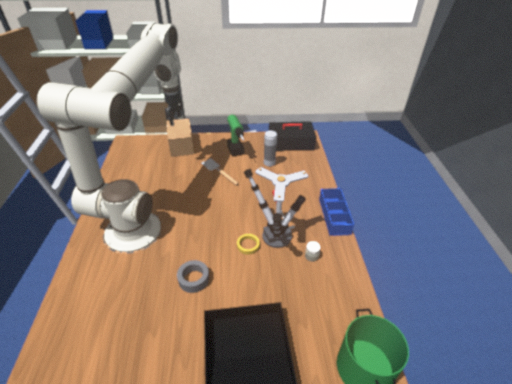

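View pics/top0.png

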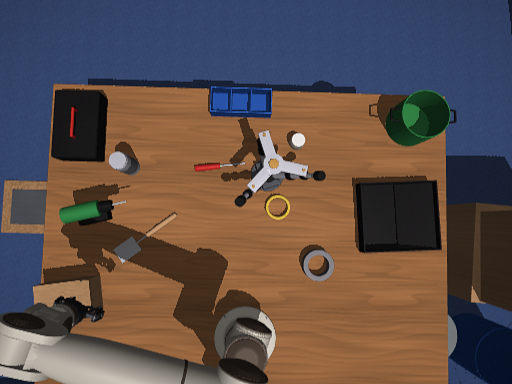

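View pics/side0c.png

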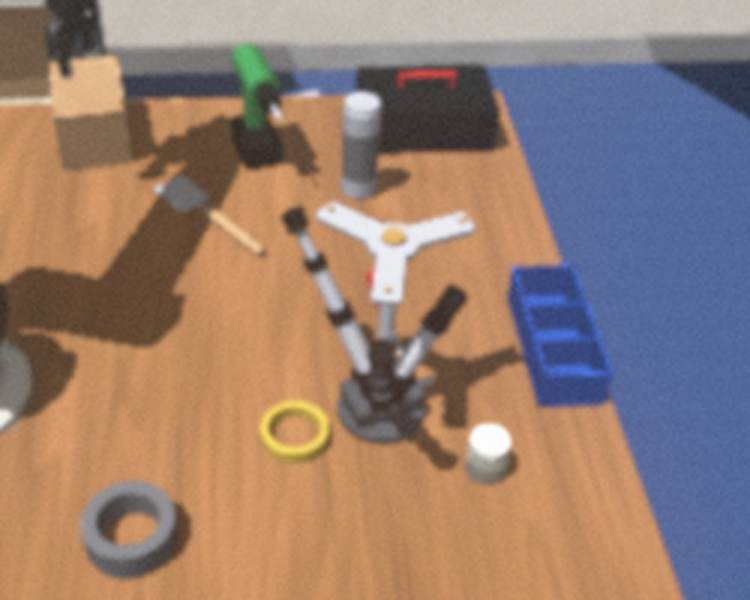

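View pics/top0c.png

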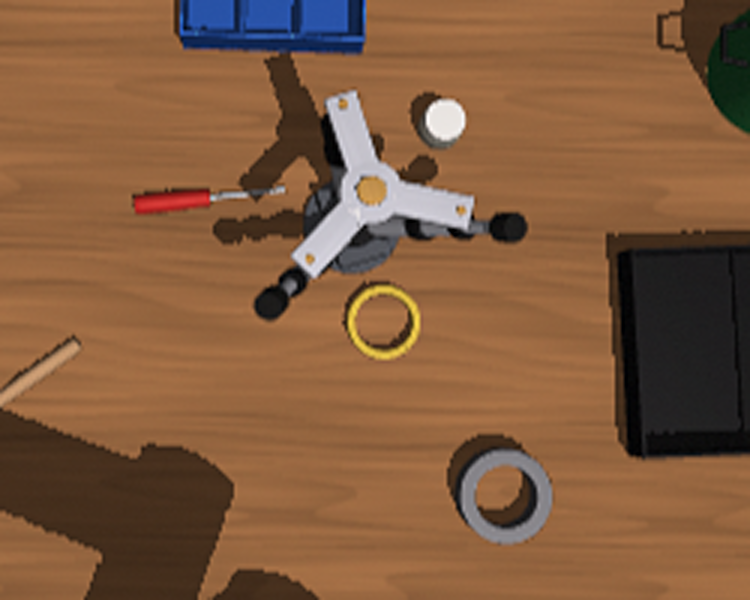

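The top view shows foot a at about (240,201), foot b at about (319,176) and the plate centre at about (274,162). Leg c points away from the robot. Next I'll fit the tripod pose to the depth cloud.

```bash
cat > fit.py <<'E'
from h import *
from scipy.optimize import least_squares
np.set_printoptions(precision=4,suppress=True)
def cloud(c):
    K=c['camera_matrix'];z=c['z_map'];v,u=np.mgrid[0:384,0:512]
    p=np.stack([(u-K[0,2])/K[0,0]*z,-(v-K[1,2])/K[1,1]*z,-z,np.ones_like(z)],-1)
    P=(p@c['world_from_camera'].T)[...,:3]; P[z==0]=np.nan
    return P
E
python3 - <<'E'
from fit import *
from scipy.ndimage import distance_transform_edt
from scipy.optimize import minimize
for cam in('top','side'):
    c=imaging.camera(cam);P=cloud(c);px=c['pixels']
    m=(P[...,2]>.31)&(P[...,2]<.35)&(np.hypot(P[...,0]-.63,P[...,1]+.08)<.16)&(px.min(-1)>100)
    Q=P[m];print(cam,m.sum(),Q.mean(0),np.median(Q[:,2]))
    # IoU-ish fit of star: sample grid
    def sd(xy,th):
        d=[np.hypot(*xy.T)-.02]
        for k in range(3):
            a=th+k*2*np.pi/3
            s=xy@[np.cos(a),np.sin(a)];t=xy@[-np.sin(a),np.cos(a)]
            dx=np.maximum(np.abs(s-.055)-.055,0);dy=np.maximum(np.abs(t)-.018,0)
            d.append(np.hypot(dx,dy))
        return np.min(d,0)
    # candidate pixel footprint : intersect all rays with z=.327
    K=c['camera_matrix'];T=c['world_from_camera']
    v,u=np.mgrid[0:384,0:512]
    r=np.stack([(u-K[0,2])/K[0,0],-(v-K[1,2])/K[1,1],-np.ones(u.shape)],-1)@T[:3,:3].T
    s=(.327-T[2,3])/r[...,2];G=(T[:3,3]+r*s[...,None])[...,:2]
    reg=np.hypot(G[...,0]-.63,G[...,1]+.08)<.18
    white=(px.min(-1)>100)&reg&(np.nan_to_num(P[...,2])>.3)
    g=G[reg];w=white[reg].astype(float)
    def f(x):
        d=sd(g-x[:2],x[2]); M=1/(1+np.exp((d-.001)/.0007)) 
        return ((M-w)**2).sum()
    best=min((minimize(f,[Q[:,0].mean(),Q[:,1].mean(),t],method='Nelder-Mead',options=dict(initial_simplex=np.array([Q[:,0].mean(),Q[:,1].mean(),t])+np.array([[0,0,0],[.01,0,0],[0,.01,0],[0,0,.2]]))) for t in np.radians([0,20,40,60,80,100])),key=lambda r:r.fun)
    print(best.x[:2],np.degrees(best.x[2])%120,best.fun)
    dark=(px.max(-1)<70)&(P[...,2]>.24)&(np.hypot(P[...,0]-.6,P[...,1]+.1)<.25)
    n,l,st,ce=cv2.connectedComponentsWithStats(dark.astype(np.uint8))
    for i in range(1,n):
        if st[i,4]>15: q=P[l==i];print(st[i],ce[i],q.mean(0),'top',q[q[:,2]>q[:,2].max()-.012].mean(0))
E
```

```text
top 1049 [ 0.6344 -0.0719  0.3279] 0.327769487868647
[ 0.6354 -0.0715] 19.464552009724514 218.94591277432073
[313 171  13  10 101] [318.901  175.3663] [ 0.6065 -0.225   0.2931] top [ 0.6055 -0.2256  0.2974]
[235 195  11  12  96] [240.0729 200.5104] [0.517  0.0315 0.2918] top [0.5161 0.0317 0.2964]
side 625 [ 0.6361 -0.0789  0.3273] 0.32752672192168
[ 0.6349 -0.0791] 19.58130185556713 101.885159622972
[246 171   5   5  18] [247.8889 173.2222] [0.5161 0.0172 0.2915] top [0.5158 0.0181 0.2956]
```

```bash
cat > geo.py <<'E'
from fit import *
C=np.array([.6354,-.0715]);YAW=19.5
def leg(k):
    a=np.radians(YAW+{'a':120,'b':-120,'c':0}[k])
    h=np.array([np.cos(a),np.sin(a),0]); d=h*np.sin(np.radians(32))+np.array([0,0,np.cos(np.radians(32))])
    return np.r_[C,.06]+.02*h,d,h
def toolR(k,flip=1):
    r,d,h=leg(k); y=-d; t=np.cross([0,0,1],h)   # tangential
    x=flip*t; return np.c_[x,y,np.cross(x,y)]
def go(p,Rt,show=True):
    o=sensors.get_obs();R0=R.from_euler('xyz',o['tcp_rot'],degrees=True)
    sh=R0.inv().apply(np.asarray(p)-o['ee_pos'])*100
    rv=(R0.inv()*R.from_matrix(Rt)).as_rotvec(degrees=True)
    print('rows',np.round(sh,2),np.round(rv,2)); return o
E
python3 - <<'E'
from geo import *
c=imaging.camera('top');P=cloud(c);px=c['pixels']
for k in'ab':
    r,d,h=leg(k);Q=P-r;e=Q@d;lat=np.linalg.norm(Q-e[...,None]*d,axis=-1)
    m=(lat<.03)&(e>.12)&(P[...,2]<.312)
    q=Q[m];ee=e[m];t=np.cross(d,h)
    top=ee>ee.max()-.012
    print(k,np.histogram(ee,np.arange(.12,.3,.008))[0],ee.max(),np.median(ee[top]))
    print(' face lateral offset: in-plane',np.mean(q[top]@np.cross(t,d)),'tang',np.mean(q[top]@t), np.ptp(q[top]@t))
w=shot('wrist','w0.png');o=sensors.get_obs();R0=R.from_euler('xyz',o['tcp_rot'],degrees=True)
print('cam in tool',R0.inv().apply(w['world_from_camera'][:3,3]-o['ee_pos']),'\n',R0.as_matrix().T@w['world_from_camera'][:3,:3])
for f in(1,-1):
  for k in 'ab':
    r,d,h=leg(k);print(k,f,R.from_matrix(toolR(k,f)).as_euler('xyz',degrees=True),(R0.inv()*R.from_matrix(toolR(k,f))).as_rotvec(degrees=True),'TCP at s=.29+.073',r+d*(.29+.073))
E
```

```text
a [ 0  0  0  0  0  1  5  1  6 20 29  4  5  6  1  1  6 13 22 63  0  0] 0.2789985494183962 0.27405345127209363
 face lateral offset: in-plane -0.003004304865203698 tang -0.0006603753884353148 0.027709384209934046
b [17  7  7  5  4  6  2  4 10 16  4  4  7  6  5  1 13 15 20 63  0  0] 0.27955016966089946 0.2744711644892339
 face lateral offset: in-plane -0.0036921093298644776 tang -0.0008473780178530823 0.027430812449175335
cam in tool [-0.0001 -0.07    0.0678] 
 [[ 1.     -0.0001  0.0005]
 [ 0.0005  0.2695 -0.963 ]
 [-0.0001  0.963   0.2695]]
a 1 [ -58.     0.  -130.5] [   8.7781 -151.7318   43.5079] TCP at s=.29+.073 [0.4739 0.0664 0.3678]
b 1 [-58.    0.  -10.5] [ 26.1734  80.4828 -23.0755] TCP at s=.29+.073 [ 0.5967 -0.2803  0.3678]
a -1 [-122.     0.    49.5] [-31.5717  22.2053   6.3699] TCP at s=.29+.073 [0.4739 0.0664 0.3678]
b -1 [-122.     0.   169.5] [-23.8614 -94.3904 -27.0649] TCP at s=.29+.073 [ 0.5967 -0.2803  0.3678]
```

View pics/w0.png

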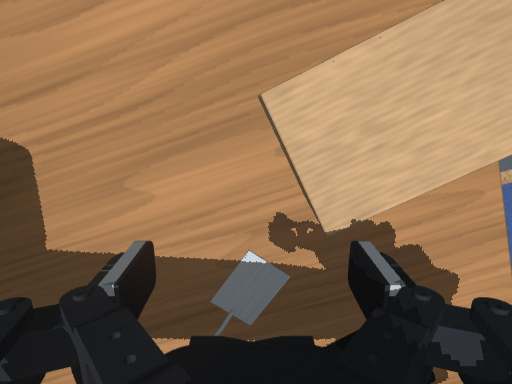

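Request:
arm_command(
  rows=[0,-4,0,0,0,0,-1,0,-8,0,0,0,0,-1,0,-12,0,0,0,0,-1,0,-14,0,0,0,0,-1],
  force=40,
)

```text
time: 1.13
ee_pos: [0.1669, 0.5233, 0.4485]
tcp_rot: [-90.0, -0.3, 72.3]
wrist_force: [-0.2, -1.0, 0.7]
opening: 0.0387
```

Run:
```python
from geo import *
r,d,h=leg('a');go(r+d*(.274+.073+.09),toolR('a',-1));o=sensors.get_obs();print(o['time'],o['q'],o['ee_pos'],o['opening'])
```

```text
rows [-32.68   1.64 -39.52] [-31.63  22.14   6.62]
1.1333 [ 72.3066  11.3766  34.0573 112.4151   0.0009  90.0002] [0.1669 0.5233 0.4485] 0.038696066920005864
```

Request:
arm_command(
  rows=[-3,0,-3,0,0,0,-1,-6,0,-6,-3,2,0.6,-1,-9,0,-9,-6,4,1.2,-1,-12,0,-12.5,-9,6,1.8,-1,-15,0,-16,-12,8,2.5,-1,-18,0,-20,-15,10.5,3,-1,-21,0,-23.5,-18,12.5,3.8,-1,-24,0,-27,-21,14.5,4.4,-1,-26.5,0,-30.5,-24,16.5,5,-1,-29,0,-34,-27,18.5,5.6,-1,-31,0.8,-37,-30,20.5,6.2,-1,-32.7,1.2,-39.5,-31.6,22.1,6.6,-1],
)

```text
time: 2.13
ee_pos: [0.4357, 0.102, 0.4341]
tcp_rot: [-122.3, 0.2, 49.4]
wrist_force: [0.9, 0.5, -0.3]
opening: 0.0002
```

Request:
arm_command(
  rows=[0,0,0,0,0,0,-1],
)

```text
time: 2.22
ee_pos: [0.4371, 0.0993, 0.4328]
tcp_rot: [-122.2, 0.3, 49.1]
wrist_force: [-0.4, 0.0, -0.1]
opening: -0.0002
```

Run:
```python
from geo import *
o=sensors.get_obs();print(o['time'],o['q'],o['ee_pos'],o['tcp_rot'],o['opening'],o['wrist_force'])
r,d,h=leg('a');go(r+d*(.274+.073+.09),toolR('a',-1))
go(r+d*(.274+.073+.01),toolR('a',-1))
w=shot('wrist','w1.png');shot('side','s1.png')
for t in('foot_a','collar_a'):
  for x in models.spot_point(t,'wrist')[:3]:
    p=pt(w,x['location']);Q=p-r;print(t,x['location'],x['conf'],p,'s',Q@d,'off h,t',(Q-(Q@d)*d)@np.cross(np.cross([0,0,1],h),d),Q@np.cross([0,0,1],h))
```

```text
2.2167 [ 26.3054 -17.2442   0.3907  94.1232 -29.5455  63.5193] [0.4371 0.0993 0.4328] [-122.2321    0.2672   49.1305] -0.00018680530550477825 [-0.4296  0.0005 -0.0631]
rows [-0.1   0.73 -0.74] [ 0.23 -0.17 -0.42]
rows [-0.04  8.73 -0.7 ] [ 0.23 -0.17 -0.42]
foot_a [253.1, 202.9] 0.92 [0.5121 0.0352 0.2947] s 0.2748081865389912 off h,t -0.0030695195070066616 -0.0010448904973810842
foot_a [145.0, 317.4] 0.67 [0.4155 0.0785 0.4211] s 0.4358849884466344 off h,t 0.016109178655561326 0.028779808152675224
collar_a [181.1, 269.4] 0.87 [ 0.6145 -0.187   0.2318] s 0.10373427582389418 off h,t -0.15811423899173666 0.10138150165413704
collar_a [253.3, 177.9] 0.64 [0.5022 0.0438 0.2805] s 0.26979878801266594 off h,t 0.015580344074660735 -0.0012098640282858215
```

View pics/w1.png

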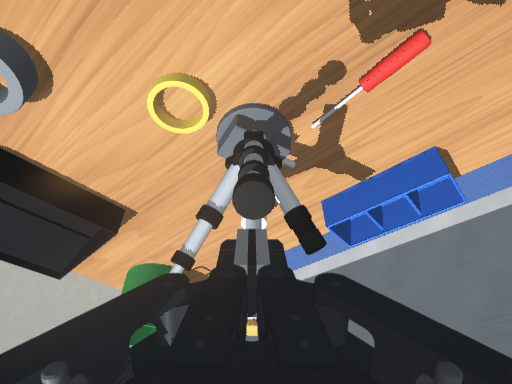

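View pics/s1.png

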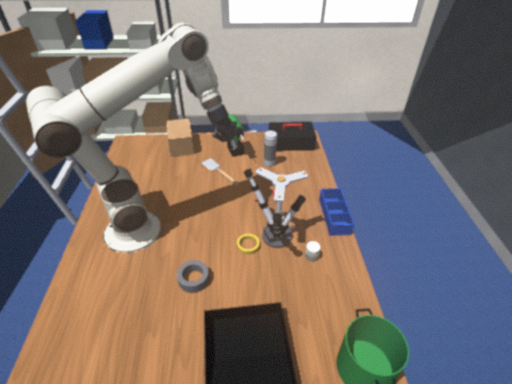

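Request:
arm_command(
  rows=[0,1.5,-0.4,0.2,-0.2,-0.4,-1,-0.1,3.5,-0.8,0.2,-0.2,-0.4,-1,-0.1,5.5,-0.8,0.2,-0.2,-0.4,-1,-0.1,7.5,-0.8,0.2,-0.2,-0.4,-1,-0.1,8.5,-0.8,0.2,-0.2,-0.4,-1,-0.1,8.5,-0.8,0.2,-0.2,-0.4,-1],
)

```text
time: 2.92
ee_pos: [0.4737, 0.0698, 0.3641]
tcp_rot: [-121.8, 0.1, 50.0]
wrist_force: [-1.0, -0.0, -0.1]
opening: 0.0004
```

```bash
cat >> geo.py <<'E'
def st(k):
    o=sensors.get_obs();r,d,h=leg(k);Q=o['ee_pos']-r;s=Q@d
    t=np.cross([0,0,1],h);n=np.cross(t,d)
    print('t',o['time'],'tip s',round(s-.073,4),'out',round(Q@n,4),'tang',round(Q@t,4),'rot',o['tcp_rot'],'F along d',round(o['wrist_force']@d,1),o['wrist_force'],'q',o['q'])
E
python3 - <<'E'
from geo import *
st('a');shot('wrist','w2.png')
E
```

```text
t 2.9167 tip s 0.2881 out 0.004 tang -0.0024 rot [-121.7738    0.1438   49.9937] F along d 0.3 [-1.0002 -0.0288 -0.0759] q [ 20.0897 -18.5717  -8.7138  82.8111 -27.2275  55.8979]
```

View pics/w2.png

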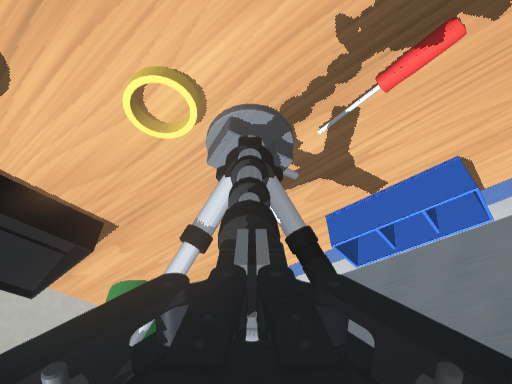

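Request:
arm_command(
  rows=[-0.1,0.3,-0.4,0,0,0,-1,-0.1,0.6,-0.4,0,0,0,-1,-0.1,1.0,-0.4,0,0,0,-1,-0.1,1.4,-0.4,0,0,0,-1,-0.1,1.8,-0.4,0,0,0,-1,-0.1,2.2,-0.4,0,0,0,-1,-0.1,2.6,-0.4,0,0,0,-1],
)

```text
time: 3.55
ee_pos: [0.4865, 0.0573, 0.346]
tcp_rot: [-121.9, -0.0, 49.9]
wrist_force: [-0.8, 1.4, 2.8]
opening: -0.0001
```

Run:
```python
from geo import *
st('a');shot('wrist','w3.png')
```

```text
t 3.55 tip s 0.2633 out -0.0015 tang -0.0013 rot [-121.8898   -0.032    49.9294] F along d 3.2 [-0.8253  1.4476  2.7632] q [ 17.9154 -18.5424 -10.8652  79.3979 -26.5957  53.6398]
```

View pics/w3.png

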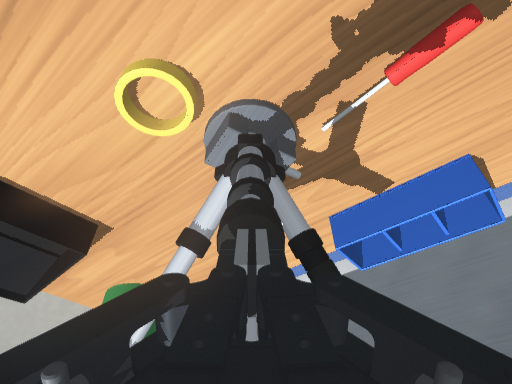

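Request:
arm_command(
  rows=[0,0.5,0,0,0,0,-1,0,1.1,0,0,0,0,-1,0,1.7,0,0,0,0,-1,0,2.3,0,0,0,0,-1,0,2.9,0,0,0,0,-1,0,3.4,0,0,0,0,-1,0,3.9,0,0,0,0,-1,0,4.4,0,0,0,0,-1,0,4.9,0,0,0,0,-1,0,5.3,0,0,0,0,-1,0,5.7,0,0,0,0,-1,0,6.0,0,0,0,0,-1],
)

```text
time: 4.6
ee_pos: [0.5106, 0.0367, 0.2951]
tcp_rot: [-121.9, 0.0, 49.9]
wrist_force: [-6.6, 2.3, 7.4]
opening: -0.0005
```

Run:
```python
from geo import *
st('a');shot('wrist','w4.png');shot('side','s4.png')
```

```text
t 4.6 tip s 0.2033 out -0.0015 tang -0.0012 rot [-121.8966    0.0033   49.9139] F along d 9.7 [-6.6284  2.3191  7.3728] q [ 14.3883 -17.7563 -16.106   71.771  -25.4714  49.9372]
```

View pics/w4.png

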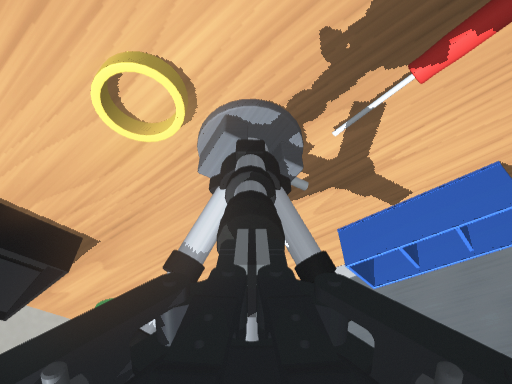

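View pics/s4.png

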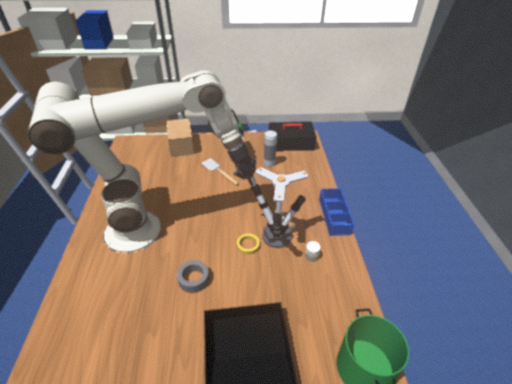

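Request:
arm_command(
  rows=[0,0.4,0,0,0,0,-1,0,0.8,0,0,0,0,-1,0,1.2,0,0,0,0,-1,0,1.6,0,0,0,0,-1,0,2.0,0,0,0,0,-1,0,2.3,0,0,0,0,-1,0,2.6,0,0,0,0,-1,0,2.8,0,0,0,0,-1,0,3.0,0,0,0,0,-1],
)

```text
time: 5.45
ee_pos: [0.5226, 0.0265, 0.2697]
tcp_rot: [-121.9, 0.0, 49.9]
wrist_force: [-5.9, -0.1, 7.8]
opening: -0.0001
```

Run:
```python
from geo import *
st('a')
```

```text
t 5.45 tip s 0.1734 out -0.0014 tang -0.0013 rot [-121.8981    0.0135   49.9023] F along d 8.9 [-5.8714 -0.118   7.7695] q [ 12.7413 -16.9456 -18.3613  67.9892 -24.9125  48.2386]
```

Roughly 7 mm left, so I'll use small steps and watch the force.

Request:
arm_command(
  rows=[0,0.15,0,0,0,0,-1,0,0.3,0,0,0,0,-1,0,0.4,0,0,0,0,-1,0,0.5,0,0,0,0,-1,0,0.55,0,0,0,0,-1],
)

```text
time: 5.87
ee_pos: [0.5248, 0.0246, 0.265]
tcp_rot: [-121.9, 0.0, 49.9]
wrist_force: [-6.2, 0.3, 7.4]
opening: 0.0
```

Request:
arm_command(
  rows=[0,0.1,0,0,0,0,-1,0,0.1,0,0,0,0,-1],
)

```text
time: 6.03
ee_pos: [0.5253, 0.0242, 0.2641]
tcp_rot: [-121.9, 0.0, 49.9]
wrist_force: [-4.2, -0.1, 6.4]
opening: 0.0001
```

Request:
arm_command(
  rows=[0,0.1,0,0,0,0,-1,0,0.1,0,0,0,0,-1],
)

```text
time: 6.2
ee_pos: [0.5256, 0.0238, 0.2633]
tcp_rot: [-121.9, 0.0, 49.9]
wrist_force: [-5.2, -0.7, 5.7]
opening: -0.0
```

Run:
```python
from geo import *
st('a')
```

```text
t 6.2 tip s 0.1658 out -0.0014 tang -0.0012 rot [-121.9001    0.0293   49.8972] F along d 6.7 [-5.1979 -0.6748  5.6983] q [ 12.3393 -16.6953 -18.8981  67.0398 -24.7827  47.8251]
```

Request:
arm_command(
  rows=[0,0.1,0,0,0,0,-1,0,0.1,0,0,0,0,-1],
)

```text
time: 6.37
ee_pos: [0.526, 0.0235, 0.2624]
tcp_rot: [-121.9, 0.0, 49.9]
wrist_force: [-4.0, 1.1, 7.2]
opening: 0.0001
```

Request:
arm_command(
  rows=[0,0.1,0,0,0,0,-1,0,0.1,0,0,0,0,-1],
)

```text
time: 6.53
ee_pos: [0.5262, 0.0234, 0.2624]
tcp_rot: [-121.9, 0.0, 49.9]
wrist_force: [-11.8, 2.9, 12.5]
opening: -0.0001
```

Request:
arm_command(
  rows=[0,0.1,0,0,0,0,-1,0,0.1,0,0,0,0,-1],
)

```text
time: 6.7
ee_pos: [0.5263, 0.0233, 0.2623]
tcp_rot: [-121.9, -0.0, 50.0]
wrist_force: [-19.0, 6.6, 19.1]
opening: 0.0003
```

The force climbed to about 28 N with no further travel, so leg a is at its stop. I'll retract along the leg.

Request:
arm_command(
  rows=[0,-0.3,0,0,0,0,-1,0,-1.5,0,0,0,0,-1,0,-4,0,0,0,0,-1,0,-7.5,0,0,0,0,-1,0,-11,0,0,0,0,-1,0,-14.5,0,0,0,0,-1,0,-18,0,0,0,0,-1,0,-20,0,0,0,0,-1],
)

```text
time: 7.37
ee_pos: [0.4453, 0.0919, 0.4332]
tcp_rot: [-121.9, -0.1, 49.9]
wrist_force: [0.6, 1.2, 1.0]
opening: -0.0002
```

Run:
```python
from geo import *
st('a');w=shot('wrist','w5.png');shot('side','s5.png');P=cloud(w);px=w['pixels']
r,d,h=leg('a');Q=P-r;e=Q@d;lat=np.linalg.norm(Q-e[...,None]*d,axis=-1)
m=(lat<.022)&(e>.09)&(e<.25);print(np.histogram(e[m],np.arange(.09,.25,.004)))
r,d,h=leg('b')
Q=P-r;e=Q@d;lat=np.linalg.norm(Q-e[...,None]*d,axis=-1)
go(r+d*(.275+.073+.09),toolR('b',-1)); print(r+d*(.275+.073+.09))
```

```text
t 7.3667 tip s 0.3657 out -0.0021 tang -0.0007 rot [-121.9306   -0.1277   49.941 ] F along d 1.0 [0.5516 1.1931 0.9972] q [ 24.5297 -17.4789   0.2157  92.6153 -28.4838  60.777 ]
(array([  0,   0,   7,   9,  11,   9,  39,  94,   9,   8,   5,   0,   7,
         9,  14,  13,  14,  22, 698,  37,   0,   0,   0,   0,   0,   0,
         0,   0,   0,   0,   0,   0,   0,   0,   0,   0,   0,   0,   0]), array([0.09 , 0.094, 0.098, 0.102, 0.106, 0.11 , 0.114, 0.118, 0.122,
       0.126, 0.13 , 0.134, 0.138, 0.142, 0.146, 0.15 , 0.154, 0.158,
       0.162, 0.166, 0.17 , 0.174, 0.178, 0.182, 0.186, 0.19 , 0.194,
       0.198, 0.202, 0.206, 0.21 , 0.214, 0.218, 0.222, 0.226, 0.23 ,
       0.234, 0.238, 0.242, 0.246]))
rows [-22.31  19.9  -31.71] [   0.2  -101.42  -63.18]
[ 0.5895 -0.3194  0.4314]
```

View pics/w5.png

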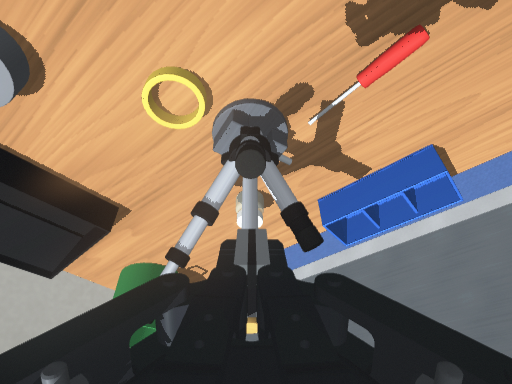

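Leg a's foot face is at s≈0.165, so it's home. The wrist image shows the foot at (250,160) resting on the stacked collars. Next is leg b, via a raised waypoint.

Run:
```python
from geo import *
go([.45,-.12,.52],R.from_euler('xyz',[-90,0,110],degrees=True).as_matrix())
```

```text
rows [-15.96  -0.03 -16.45] [ 29.07 -58.42 -16.53]
```

Request:
arm_command(
  rows=[-1,-0.5,-1,2.4,-4.9,-1.4,-1,-3,-0.5,-3,4.8,-9.7,-2.8,-1,-4.5,-0.4,-4.6,7.3,-14.6,-4.1,-1,-6,-0.3,-6.2,9.7,-19.5,-5.5,-1,-7.5,-0.2,-7.7,12.1,-24.3,-6.9,-1,-9,0,-9.2,14.5,-29.2,-8.3,-1,-10.5,0,-10.8,17,-34,-9.6,-1,-12,0,-12.3,19.4,-39,-11,-1,-13,0,-13.4,21.8,-43.8,-12.4,-1,-14,0,-14.4,24.2,-48.7,-13.8,-1,-15,0,-15.4,26.6,-53.5,-15.2,-1,-16,0,-16.5,29,-58.4,-16.5,-1],
)

```text
time: 8.47
ee_pos: [0.4508, -0.123, 0.5164]
tcp_rot: [-89.7, -0.1, 110.1]
wrist_force: [0.4, 0.1, 0.2]
opening: 0.0001
```

Run:
```python
from geo import *
o=sensors.get_obs();print(o['time'],o['q'],o['ee_pos'],o['tcp_rot'])
r,d,h=leg('b')
go(r+d*(.275+.073+.11),toolR('b',-1)); print(r+d*(.275+.073+.11))
```

```text
8.4667 [-15.2026   5.5851  36.1557 120.8892  -0.1242 -35.2662] [ 0.4508 -0.123   0.5164] [-89.6681  -0.0826 110.0637]
rows [-24.13   6.73  -5.79] [-29.31 -57.91 -16.34]
[ 0.5875 -0.3298  0.4484]
```

Request:
arm_command(
  rows=[-3,0,-0.7,-2.4,-4.8,-1.4,-1,-6,0,-1.4,-4.9,-9.6,-2.7,-1,-9,0,-2.1,-7.3,-14.5,-4.1,-1,-12,0,-2.9,-9.8,-19.3,-5.4,-1,-14.5,0.5,-3.5,-12.2,-24.1,-6.8,-1,-17,1.5,-4.1,-14.6,-28.9,-8.2,-1,-19,2.5,-4.6,-17.1,-33.8,-9.5,-1,-21,3.5,-5,-19.5,-38.6,-10.9,-1,-22,4.5,-5.3,-22,-43.4,-12.2,-1,-23,5.3,-5.5,-24.4,-48.2,-13.6,-1,-23.6,6,-5.7,-26.8,-53,-15,-1,-24.1,6.7,-5.8,-29.3,-57.9,-16.3,-1],
)

```text
time: 9.47
ee_pos: [0.5829, -0.3144, 0.4219]
tcp_rot: [-121.0, 2.4, 168.1]
wrist_force: [-0.2, -0.2, -0.3]
opening: -0.0004
```

Run:
```python
from geo import *
st('b')
r,d,h=leg('b')
w=shot('wrist','w6.png');P=cloud(w)
go(r+d*(.275+.073+.01),toolR('b',-1))
t=np.cross([0,0,1],h);n=np.cross(t,d)
Q=P-r;e=Q@d;lat=np.linalg.norm(Q-e[...,None]*d,axis=-1)
m=(lat<.025)&(e>.26)&(e<.285);print(m.sum(),np.median(e[m]),'out',(Q@n)[m].mean(),'tang',(Q@t)[m].mean())
```

```text
t 9.4667 tip s 0.3549 out 0.0019 tang -0.0073 rot [-120.9565    2.3562  168.1238] F along d -0.1 [-0.1837 -0.2155 -0.2688] q [ -37.1949   42.5666   70.5638  130.3795   28.689  -119.1493]
rows [-0.27  6.64 -0.55] [-0.85  0.28 -2.47]
1710 0.2747704766353233 out 0.0026363699273141907 tang 0.0007587560685482936
```

View pics/w6.png

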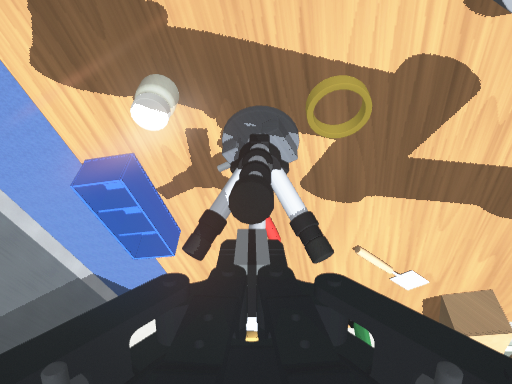

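Joints 3 and 4 are at their limits here because the arm is nearly fully stretched. Coming in closer should relax them, so I'll move to just above the foot.

Request:
arm_command(
  rows=[0,1.2,0,0,0,0,-1,-0.1,2.4,-0.2,-0.3,0.1,-0.8,-1,-0.2,3.6,-0.3,-0.6,0.2,-1.6,-1,-0.3,4.8,-0.4,-0.8,0.3,-2.5,-1,-0.3,5.5,-0.5,-0.8,0.3,-2.5,-1,-0.3,6,-0.5,-0.8,0.3,-2.5,-1,-0.3,6,-0.5,-0.8,0.3,-2.5,-1],
)

```text
time: 10.1
ee_pos: [0.595, -0.2791, 0.3739]
tcp_rot: [-121.6, -0.1, 169.0]
wrist_force: [0.2, 0.1, -0.1]
opening: 0.0001
```

Run:
```python
from geo import *
st('b')
r,d,h=leg('b')
w=shot('wrist','w7.png')
go(r+d*(.275+.073+.01),toolR('b',-1))
```

```text
t 10.1 tip s 0.2947 out -0.0039 tang -0.0019 rot [-121.5864   -0.115   168.9881] F along d -0.1 [ 0.1603  0.1088 -0.0852] q [ -34.0815   35.5745   53.4237  121.4958   28.7656 -116.5521]
rows [-0.21  1.05  0.41] [-0.42 -0.47 -0.21]
```

View pics/w7.png

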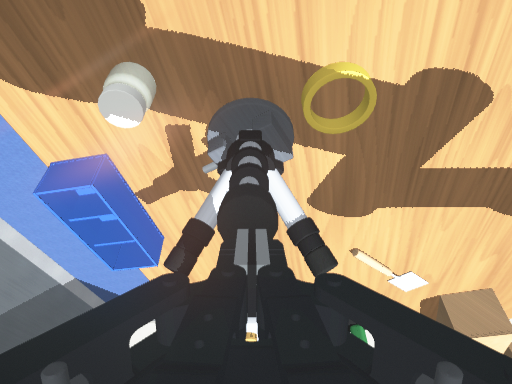

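Request:
arm_command(
  rows=[-0.1,0.4,0.2,-0.4,-0.4,-0.2,-1,-0.1,0.8,0.4,-0.4,-0.4,-0.2,-1,-0.1,1.2,0.4,-0.4,-0.4,-0.2,-1,-0.1,1.6,0.4,-0.4,-0.4,-0.2,-1,-0.1,2,0.4,-0.4,-0.4,-0.2,-1,-0.1,2.5,0.4,-0.4,-0.4,-0.2,-1,-0.1,3,0.4,-0.4,-0.4,-0.2,-1,-0.1,3.5,0.4,-0.4,-0.4,-0.2,-1],
)

```text
time: 10.82
ee_pos: [0.5986, -0.2646, 0.3439]
tcp_rot: [-121.9, 0.1, 169.5]
wrist_force: [-0.5, -3.4, 2.5]
opening: 0.0003
```

Run:
```python
from geo import *
st('b')
w=shot('wrist','w8.png')
```

```text
t 10.8167 tip s 0.2613 out -0.0007 tang -0.001 rot [-121.9272    0.1328  169.4917] F along d 4.0 [-0.5274 -3.4455  2.5127] q [ -32.9847   32.1643   44.8252  115.9436   29.3025 -116.0015]
```

View pics/w8.png

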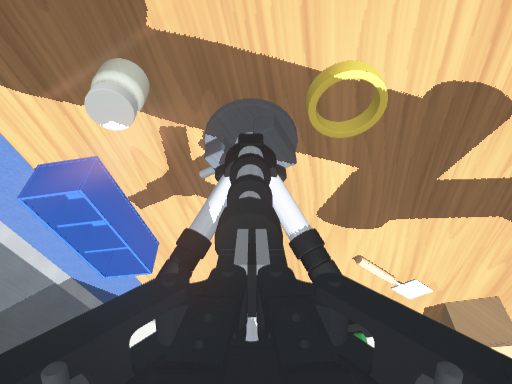

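Contact, with 4 N along the leg, which matches the inner tube sliding. About 9.5 cm remain.

Request:
arm_command(
  rows=[0,0.5,0,0,0,0,-1,0,1.1,0,0,0,0,-1,0,1.7,0,0,0,0,-1,0,2.3,0,0,0,0,-1,0,2.9,0,0,0,0,-1,0,3.4,0,0,0,0,-1,0,3.9,0,0,0,0,-1,0,4.4,0,0,0,0,-1,0,4.9,0,0,0,0,-1,0,5.3,0,0,0,0,-1,0,5.7,0,0,0,0,-1,0,6.0,0,0,0,0,-1],
)

```text
time: 11.87
ee_pos: [0.6045, -0.2335, 0.2933]
tcp_rot: [-121.9, 0.1, 169.5]
wrist_force: [-1.2, -5.5, 7.6]
opening: -0.0001
```

Run:
```python
from geo import *
st('b')
w=shot('wrist','w9.png');shot('side','s9.png')
```

```text
t 11.8667 tip s 0.2016 out -0.0007 tang -0.0009 rot [-121.9284    0.1465  169.4838] F along d 9.4 [-1.191  -5.4871  7.6027] q [ -30.5112   27.4281   32.5022  106.9707   29.8495 -113.2185]
```

View pics/s9.png

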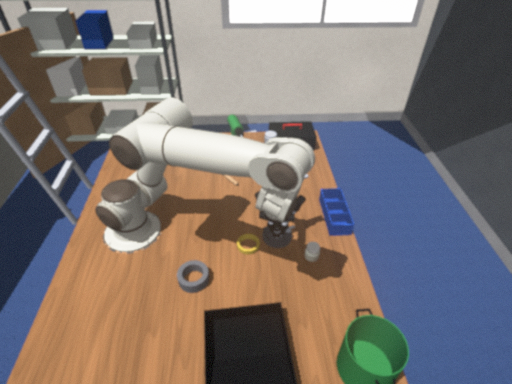

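Run:
```python
from geo import *
for cam in('side','top'):
    c=imaging.camera(cam);P=cloud(c);im=c['pixels']
    x,y,z=P[...,0],P[...,1],P[...,2]
    m=(np.hypot(x-C[0],y-C[1])<.16)&(z>.20)&(z<1)
    print(cam,np.histogram(z[m],np.arange(.2,.62,.02)))
    q=P[m&(z>.338)]; i=np.argsort(q[:,2])[:12];print(q[i])
    cv2.imwrite(f'pics/{cam}10c.png',cv2.resize(im[90:260,180:400],None,fx=3.5,fy=3.5,interpolation=2))
```

```text
side (array([39, 13,  0,  0,  0,  2, 12,  0,  0,  0,  0,  0,  0,  0,  0,  0,  0,
        0,  0,  0]), array([0.2 , 0.22, 0.24, 0.26, 0.28, 0.3 , 0.32, 0.34, 0.36, 0.38, 0.4 ,
       0.42, 0.44, 0.46, 0.48, 0.5 , 0.52, 0.54, 0.56, 0.58, 0.6 ]))
[]
top (array([  60,   29,   35,   58,   81,   51, 1161,    2,    0,    0,    0,
          0,    0,    0,    0,    0,    0,    0,    0,    0]), array([0.2 , 0.22, 0.24, 0.26, 0.28, 0.3 , 0.32, 0.34, 0.36, 0.38, 0.4 ,
       0.42, 0.44, 0.46, 0.48, 0.5 , 0.52, 0.54, 0.56, 0.58, 0.6 ]))
[[ 0.6458 -0.06    0.338 ]
 [ 0.646  -0.0695  0.3382]
 [ 0.6459 -0.0664  0.3382]
 [ 0.6462 -0.0759  0.3383]
 [ 0.6302 -0.0762  0.3384]
 [ 0.6362 -0.0634  0.3385]
 [ 0.6297 -0.0603  0.3388]
 [ 0.6303 -0.0825  0.3389]
 [ 0.649  -0.0662  0.339 ]
 [ 0.6425 -0.0632  0.3393]
 [ 0.6271 -0.0825  0.3393]
 [ 0.6238 -0.0794  0.3396]]
```

View pics/side10c.png

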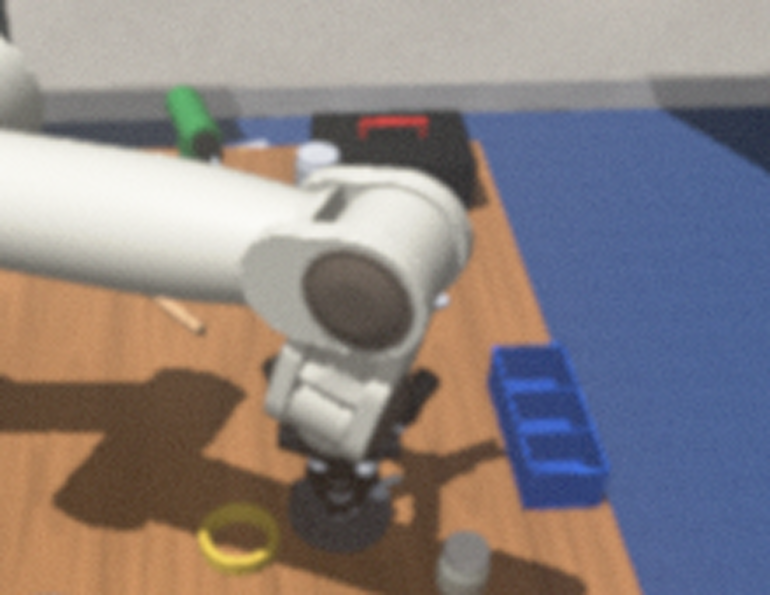

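View pics/top10c.png

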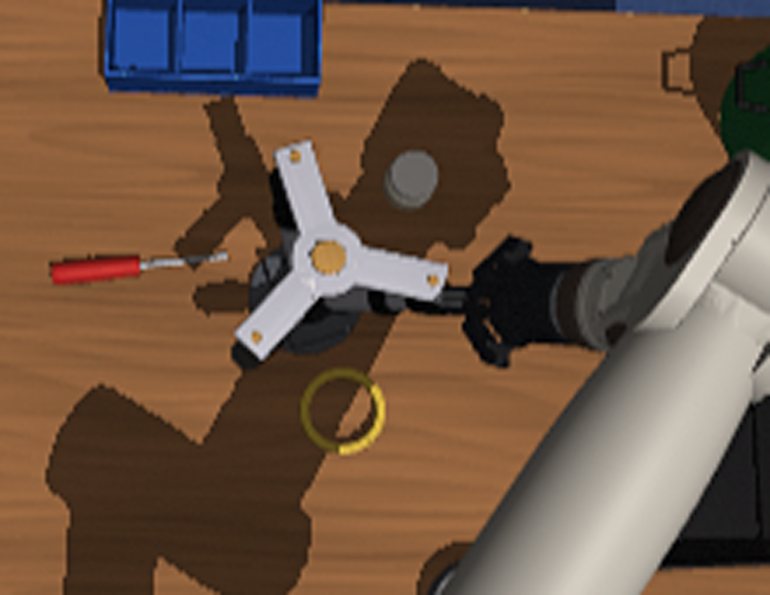

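View pics/w9.png

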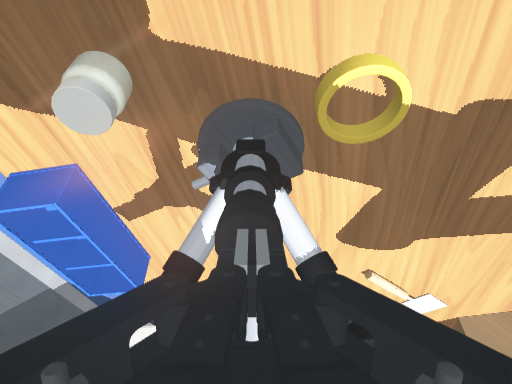

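The top view shows the gripper well clear of the plate arm, so I'll carry on pushing.

Request:
arm_command(
  rows=[0,0.4,0,0,0,0,-1,0,0.8,0,0,0,0,-1,0,1.2,0,0,0,0,-1,0,1.6,0,0,0,0,-1,0,2.0,0,0,0,0,-1,0,2.3,0,0,0,0,-1,0,2.6,0,0,0,0,-1,0,2.8,0,0,0,0,-1,0,3.0,0,0,0,0,-1,0,3.1,0,0,0,0,-1,0,3.2,0,0,0,0,-1],
)

```text
time: 12.98
ee_pos: [0.6077, -0.217, 0.2663]
tcp_rot: [-121.9, 0.1, 169.5]
wrist_force: [-1.9, -5.2, 7.6]
opening: 0.0002
```

Run:
```python
from geo import *
st('b')
```

```text
t 12.9833 tip s 0.1699 out -0.0007 tang -0.0007 rot [-121.9379    0.1378  169.4826] F along d 9.3 [-1.8899 -5.2376  7.5752] q [ -29.1631   25.6892   27.1755  102.632    30.1249 -111.6934]
```

Request:
arm_command(
  rows=[0,0.1,0,0,0,0,-1,0,0.2,0,0,0,0,-1],
)

```text
time: 13.15
ee_pos: [0.6079, -0.216, 0.2646]
tcp_rot: [-121.9, 0.1, 169.5]
wrist_force: [-2.7, -5.1, 7.5]
opening: -0.0002
```

Request:
arm_command(
  rows=[0,0.1,0,0,0,0,-1,0,0.1,0,0,0,0,-1],
)

```text
time: 13.32
ee_pos: [0.608, -0.2154, 0.2636]
tcp_rot: [-121.9, 0.1, 169.5]
wrist_force: [-0.3, -4.4, 5.8]
opening: 0.0
```

Request:
arm_command(
  rows=[0,0.1,0,0,0,0,-1,0,0.1,0,0,0,0,-1],
)

```text
time: 13.48
ee_pos: [0.6081, -0.2149, 0.2629]
tcp_rot: [-121.9, 0.1, 169.5]
wrist_force: [-2.1, -5.3, 5.8]
opening: 0.0003
```

Request:
arm_command(
  rows=[0,0.1,0,0,0,0,-1,0,0.1,0,0,0,0,-1],
)

```text
time: 13.65
ee_pos: [0.608, -0.2148, 0.2627]
tcp_rot: [-121.9, 0.2, 169.5]
wrist_force: [-4.2, -7.2, 11.0]
opening: -0.0002
```

Request:
arm_command(
  rows=[0,0.1,0,0,0,0,-1,0,0.1,0,0,0,0,-1],
)

```text
time: 13.82
ee_pos: [0.608, -0.2147, 0.2627]
tcp_rot: [-121.9, 0.2, 169.4]
wrist_force: [-6.2, -10.6, 14.8]
opening: -0.0
```

Request:
arm_command(
  rows=[0,0.1,0,0,0,0,-1,0,0.1,0,0,0,0,-1],
)

```text
time: 13.98
ee_pos: [0.608, -0.2145, 0.2627]
tcp_rot: [-121.8, 0.3, 169.4]
wrist_force: [-7.1, -13.3, 20.3]
opening: -0.0002
```

Leg b is at its stop as well: about 25 N with no motion. Retracting along the leg.

Request:
arm_command(
  rows=[0,-0.4,0,0,0,0,-1,0,-1.5,0,0,0,0,-1,0,-4,0,0,0,0,-1,0,-7,0,0,0,0,-1,0,-10,0,0,0,0,-1,0,-13,0,0,0,0,-1,0,-14,0,0,0,0,-1,0,-14,0,0,0,0,-1],
)

```text
time: 14.65
ee_pos: [0.5948, -0.2871, 0.3798]
tcp_rot: [-121.9, 0.2, 169.4]
wrist_force: [-0.2, -0.5, -0.5]
opening: 0.0001
```

Run:
```python
from geo import *
st('b');w=shot('wrist','w11.png');P=cloud(w);top=shot('top','t11.png');PT=cloud(top)
r,d,h=leg('b')
def prof(P,k):
    r,d,h=leg(k);Q=P-r;e=Q@d;lat=np.linalg.norm(Q-e[...,None]*d,axis=-1)
    m=(lat<.022)&(e>.09)&(e<.19);print(k,np.histogram(e[m],np.arange(.09,.19,.004))[0],'face',np.median(e[m&(e>.155)]))
prof(P,'b')
prof(PT,'a');prof(PT,'b')
for cam,c in(('wrist',w),('top',top)):
  for x in models.spot_point('foot_b',cam)[:3]:
    p=pt(c,x['location']);print(cam,x['location'],x['conf'],[round((p-leg(k)[0])@leg(k)[1],4) for k in 'ab'])
```

```text
t 14.65 tip s 0.3039 out -0.0003 tang -0.0006 rot [-121.9315    0.2024  169.4359] F along d -0.2 [-0.1558 -0.4862 -0.5189] q [ -34.7209   37.531    56.9894  123.5927   28.9348 -117.8789]
b [  0   0   4  20  16  19  19 163  16  16  16   1   8  23  18  22  26  27
 594 472   0   0   0   0] face 0.1658776405865848
a [ 0  0  0  0  2  0  1  2  1  0  0  0  0  0  0  1  0  5 18 16  7  0  0  0] face 0.16615487307640853
b [ 3  0  5  6  3  4  6 11  7  3  6  3  4  0  5  5  3  7 16 10  0  0  0  0] face 0.1646497585724806
wrist [251.4, 176.4] 0.92 [np.float64(0.0782), np.float64(0.1653)]
wrist [323.9, 271.2] 0.78 [np.float64(0.1358), np.float64(-0.2896)]
top [297.2, 173.3] 0.58 [np.float64(0.2023), np.float64(0.2602)]
top [251.8, 193.7] 0.39 [np.float64(0.162), np.float64(0.0803)]
```

View pics/w11.png

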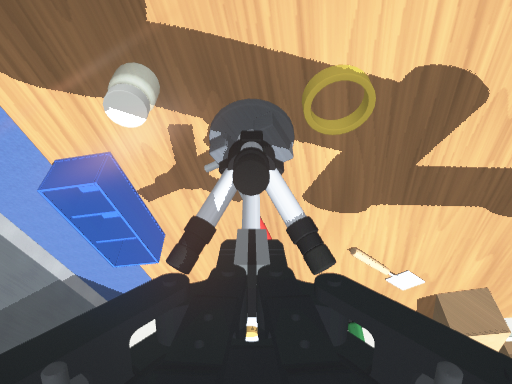

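View pics/t11.png

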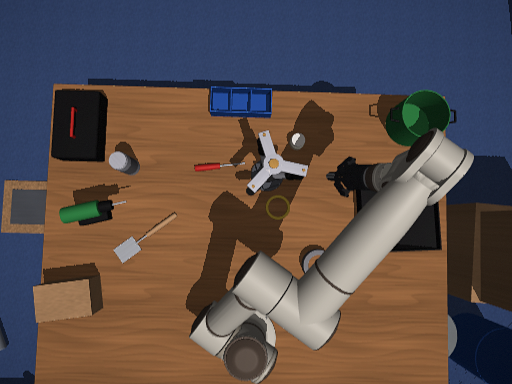

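Both feet sit at about 0.166 m along the leg, which is the closed position. The bystanders are where they were in the first top view, and the gripper is clear at about (345,177). Handing in.

Run:
```python
from h import *
print(bot.job_done())
```

```text
the job is handed in; nothing more can be done
None
```

Both drawn-out legs are pushed fully home, and I handed the job in at about 14.7 s of the 48 s allowed.

- **How:** I used the shut fingertips along each leg's axis, leg a first and then leg b. On leg b the push met about 4 N and then about 9–10 N, so the inner tube slid before the middle tube. On leg a I read 3 N and then 9–10 N.
- **Stops:** Each leg ended firmly against its stop. The force rose to about 28 N on leg a and 25 N on leg b, with almost no further movement.
- **Closed position:** After I backed off, depth readings put the foot faces at about 0.166 m (a) and 0.165–0.166 m (b) along the leg. The closed value is 0.166 m.
- **Surroundings:** The last pictures show the bystanders where they started and the gripper about 14 cm from the nearest foot. The wrist force was near zero.

**Disagreements:**
- The side and top views gave the tripod's y position about 8 mm apart. I used the top view, and the wrist pictures and the contacts agreed with it.
- In the final top picture the foot detector's best hit was off, at a confidence of only 0.58. I relied on the depth readings, and the wrist picture also gave 0.165 m for leg b.
- Joints 3 and 4 came within a fraction of a degree of their range limits on the way to leg b. They eased off as the arm moved in.

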